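# Change over the sample vials on the measuring stands

### The job

Change over the samples on the stands: move the spent black-capped vial off the coloured stand that it occupies and onto the bare, silvery-white metal stand that has no colour, and set each colour-marked vial on the stand of its own colour. Stand every one of the four upright near the middle of its stand and let go of it. Leave the unmarked white-capped vials standing where they are.

Things in the scene. Friction and masses are not known exactly. Their poses are not given: they have to be found in the camera images.
- red_vial: closed amber glass vial, 23 mm diameter, 52 mm tall, about 25 g, white screw cap with a red dot on top and a red band round the body. Origin at the centre of its underside, z up along the vial. The lower 40 mm is a plain cylinder 23 mm in diameter, the cap (the top 10 mm) is 20 mm in diameter. Loose, stands upright on the bench at the start.
- yellow_vial: closed amber glass vial, 23 mm diameter, 52 mm tall, about 25 g, white screw cap with a yellow dot on top and a yellow band round the body. Origin at the centre of its underside, z up along the vial. The lower 40 mm is a plain cylinder 23 mm in diameter, the cap (the top 10 mm) is 20 mm in diameter. Loose, stands upright on the bench at the start.
- blue_vial: closed amber glass vial, 23 mm diameter, 52 mm tall, about 25 g, white screw cap with a blue dot on top and a blue band round the body. Origin at the centre of its underside, z up along the vial. The lower 40 mm is a plain cylinder 23 mm in diameter, the cap (the top 10 mm) is 20 mm in diameter. Loose, stands upright on the bench at the start.
- blank_vial: closed amber glass vial, 23 mm diameter, 52 mm tall, about 25 g, black screw cap, no colour mark (the spent blank). Origin at the centre of its underside, z up along the vial. The lower 40 mm is a plain cylinder 23 mm in diameter, the cap (the top 10 mm) is 20 mm in diameter. Loose, at the start it stands upright, within 8 mm of the centre, on one of the red, yellow and blue stands; which one varies.
- red_stand: round flat aluminium stand fixed to the bench, 60 mm diameter, 12 mm high, with a red top face; the top is flat, without a rim. Origin at the centre of its underside; the top face is at z = +12 mm. A tall solid dark box, part of the room, stands behind the coloured stands (its front is at about x = 0.53 m where y < -0.2 m and x = 0.57 m up to y = 0): cross in front of it.
- yellow_stand: round flat aluminium stand fixed to the bench, 60 mm diameter, 12 mm high, with a yellow top face; the top is flat, without a rim. Origin at the centre of its underside; the top face is at z = +12 mm. A tall solid dark box, part of the room, stands behind the coloured stands (its front is at about x = 0.53 m where y < -0.2 m and x = 0.57 m up to y = 0): cross in front of it.
- blue_stand: round flat aluminium stand fixed to the bench, 60 mm diameter, 12 mm high, with a blue top face; the top is flat, without a rim. Origin at the centre of its underside; the top face is at z = +12 mm. A tall solid dark box, part of the room, stands behind the coloured stands (its front is at about x = 0.53 m where y < -0.2 m and x = 0.57 m up to y = 0): cross in front of it.
- bare_stand: round flat aluminium stand fixed to the bench, 60 mm diameter, 12 mm high, top face of bare silvery metal that looks near white, no colour; flat, without a rim; empty at the start. It stands among the vials. Origin at the centre of its underside; the top face is at z = +12 mm.
- plain_vial_a: closed amber glass vial, 23 mm diameter, 52 mm tall, about 25 g, white screw cap, white label, no colour mark. Origin at the centre of its underside, z up along the vial. The lower 40 mm is a plain cylinder 23 mm in diameter, the cap (the top 10 mm) is 20 mm in diameter. Loose, stands upright on the bench; not part of the job, leave it standing where it is.
- plain_vial_b: closed amber glass vial, 23 mm diameter, 52 mm tall, about 25 g, white screw cap, white label, no colour mark. Origin at the centre of its underside, z up along the vial. The lower 40 mm is a plain cylinder 23 mm in diameter, the cap (the top 10 mm) is 20 mm in diameter. Loose, stands upright on the bench; not part of the job, leave it standing where it is.
Not all that is in view belongs to the job. What is shaped like the blue_vial but purple is not meant.

How it is judged (in metres and radians):
At the end, for the whole second after the job is handed in: Each marked vial is on the stand of its colour and the black-capped one on the bare stand: within 15 mm of its centre, underside 9 to 16 mm above the stand's, within 0.1 rad of upright, at rest, released. Both unmarked vials are within 0.1 rad of upright and 20 mm of their start (horizontal distance between red_vial and red_stand below 0.015 m and z of red_vial in the frame of red_stand between 0.009 and 0.016 m and angle between each of red_vial, yellow_vial, blue_vial, blank_vial, plain_vial_a, plain_vial_b's own z axis and vertical below 0.1 rad and linear speed of each of red_vial, yellow_vial, blue_vial, blank_vial below 0.02 m/s and horizontal distance between yellow_vial and yellow_stand below 0.015 m and z of yellow_vial in the frame of yellow_stand between 0.009 and 0.016 m and horizontal distance between blue_vial and blue_stand below 0.015 m and z of blue_vial in the frame of blue_stand between 0.009 and 0.016 m and horizontal distance between blank_vial and bare_stand below 0.015 m and z of blank_vial in the frame of bare_stand between 0.009 and 0.016 m and distance of each of plain_vial_a, plain_vial_b from where it was at the start of the episode below 0.02 m); the robot touches nothing.
It fails at once if an unmarked white-capped vial is shifted by 20 mm or more, or knocked over (distance of any of plain_vial_a, plain_vial_b from where it was at the start of the episode above 0.02 m or angle between any of plain_vial_a, plain_vial_b's own z axis and vertical above 0.5 rad).
It also fails if it takes over 128 s, if anything falls off the work surface, if the arm or the gripper's body presses on something with over 40 N, if the wrist force passes 120 N, or if a joint passes its speed limit or range.

### The arm

A 6-joint arm with a two-finger parallel gripper is mounted at the origin on a cart in front of the work surface, level with it; the furniture and walls round the work are solid. World frame = base frame: x ahead of the robot, y to its left, z up, the work surface at z = 0. Lengths are in mm, angles in rad, forces in N, time in s.
With the tool pointing down it reaches from about 350 to 725 mm from the base axis. Payload 4.3 kg.
Tool frame: the origin (TCP) lies between the finger pads; the fingertips stand 11 mm ahead of it and the grasp point (between the pads) lies 8 mm behind it; x points along the fingers, y is the direction in which the jaws open and shut, and the axes are right-handed (so a half turn about x gives the same grasp; the last joint's range is limited). The gripper opens to 85 mm and grips with 20 to 120 N. Pads are 22 mm wide; open, the fingers measure 114 mm over their backs; the gripper's body (76 mm by 85 mm) begins 54 mm behind the grasp point. The pads swing forward as they close: fully open they stand 13 mm farther back than shut.
Start: joints at [-1.289, 0.377, 0.081, 1.274, 0, 1.46], TCP at [219.579, -531.461, 242.329] pointing down, gripper open.
Joint ranges: [-2.72, 2.72], [-0.84, 1.66], [-1.02, 1.22], [-1.77, 2.12], [-1.37, 1.28], [-3.14, 3.14]. Speed limits (rad/s): [2.57, 2.57, 3.14, 3.14, 3.14, 3.14].

### API

Orientations are given as a unit quaternion [x, y, z, w].
In Python, from plant import ctrl, imaging gives the robot as it stands.
- The arm moves only by the tool arm_command, never from a script. Its arguments are lists of equal length, an entry for each row: "dp": the shift along the world's x, y, z in mm, a list of three; "turn": the turn about the world's z in degrees. In form: {"dp": [[dx, dy, dz], ...], "turn": [turn, ...]}. A call has 1 to 12 rows; each row is the pose to reach, as a shift and turn from the pose commanded when the call began; what a row does not reach only later rows make up. A row lasts 1/12 s, in which the tool goes at most 41.7 mm and 7.16 degrees, less where a joint would pass 70% of its speed; a pose out of reach is approached as far as the arm can. A call with a gripper value outside its range is refused whole. "hand" is the finger opening in mm, from 0 to 85.4, set as the call begins (left out, the last holds). The fingers move at their own pace and stop on an object; the grip force is fixed at half the most. Time passes only in rows, so rows that repeat a pose let the fingers close. It gives the time, the measured TCP pose, the force and the opening at its end, in the units of the state.
- ctrl.sense(): the state, without advancing time (a new reading comes with each control period).
- imaging.snapshot(name): name is "side" or "top"; returns the picture (420x560x3 uint8, blue, green, red); there is no depth.
- imaging.camera_params(name): a dict with "fov_y" (degrees; the focal length in pixels is half the picture's height over the tangent of half this angle, whatever the lens; pixels are square), "cx", "cy" (the principal point, pixels), "origin" and "rotation" of the camera in the world. Camera axes: x right, y down, z forward; pixel columns grow to the right and rows downward; lengths in mm; the calibration is good to about 2 mm. A picture is of the moment at which its call begins. camera_params takes no time and is no camera call.
- ctrl.finish_job(): hands the job in, once; it reports no verdict.
The state is a dict: "clock": time; "joints": joint angles; "joint_vel": joint speeds; "joint_efforts": joint torques, N m; "tool_pos": TCP position; "eef_rot": TCP orientation; "ft_force": force on the tool from outside, world axes, zero at the start; "ft_torque": the same for the moment, N m; "finger_gap": finger opening in mm.
Only numpy, scipy, OpenCV 4.12 (cv2) and the standard library are available. Lean on these libraries where they do the work, as an engineer would, in place of code of your own. Each camera call takes 0.05 s, during which the arm holds its last target. There are 200 camera calls.

## Working session

There is one attempt and no reset: what is moved stays moved. The work goes in short steps, Python scripts to look and compute and a tool call to move; the robot and the scene stay as the last step left them, time stands still between calls to the robot, and variables do not carry over. Pictures are saved under pics/ and viewed, about 12 in all and at most 16, crops included, and the job is handed in when it is done.

Besides the shell and the picture viewer there is one more tool, called as name([rows], argument=value, ...), one row to a line, values as JSON. arm_command: Moves the arm, as the interface text tells. Its arguments: {"type":"object","properties":{"dp":{"type":"array"},"turn":{"type":"array"},"hand":{"type":"number"}},"required":["dp","turn"]}

```bash
mkdir -p pics; python3 - <<'E'
from plant import ctrl, imaging
import cv2
for n in("top","side"):
    print(n,imaging.camera_params(n)); cv2.imwrite(f"pics/{n}0.png",imaging.snapshot(n))
s=ctrl.sense();print(s)
E
```

```text
top {'fov_y': 57.67641341058273, 'cx': 289.3933177014549, 'cy': 207.57990387921512, 'origin': array([ 333.81147106,   34.3002433 , 1065.12618746]), 'rotation': array([ 0.70796983, -0.70122921,  0.05172365, -0.06618895])}
side {'fov_y': 44.79800460366011, 'cx': 283.0987970658444, 'cy': 205.69294506658701, 'origin': array([  332.96269925, -1051.89471057,   667.73203336]), 'rotation': array([ 0.86055701, -0.07090095,  0.03062749, -0.50346464])}
{'clock': 0.1, 'joints': array([-1.28931479e+00,  3.78008840e-01,  7.98003049e-02,  1.27440935e+00,
       -1.09941845e-05,  1.46051730e+00]), 'joint_vel': array([-9.18942425e-05, -1.52416114e-03,  1.98048722e-03, -8.51198050e-05,
       -6.99655811e-04, -1.24590450e-03]), 'joint_efforts': array([ 7.69894996e-04, -4.64694178e+01,  2.70582139e+01,  1.20021589e-02,
       -1.65181323e-04,  1.34361727e-05]), 'tool_pos': array([ 219.40303946, -530.89550586,  241.4593448 ]), 'eef_rot': array([-0.69352536, -0.1382655 ,  0.69364323, -0.13698285]), 'ft_force': array([-0.0415946 , -0.17813594,  0.07340964]), 'ft_torque': array([0.03561805, 0.01475241, 0.00165547]), 'finger_gap': 85.22621978262363}
```

View pics/top0.png

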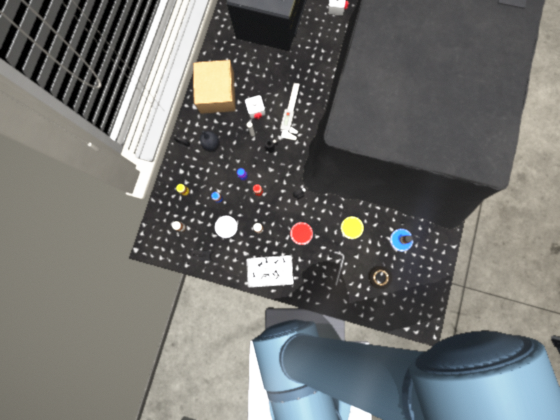

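View pics/side0.png

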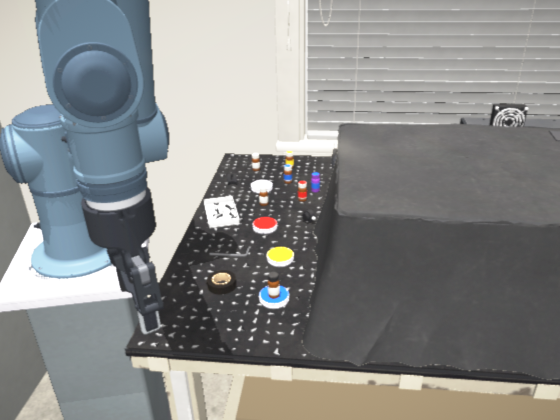

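The black-capped vial stands on the blue stand, top view (402,240). Red is at (257,189), blue at (216,196), yellow at (182,189), the plain vials at (177,226) and (257,228), and the bare stand at (226,227). The purple decoy is at (242,173).

```bash
cat > h.py <<'E'
import cv2,numpy as np
from scipy.spatial.transform import Rotation as R
from plant import ctrl,imaging
def cast(n,u,v,z):
    p=imaging.camera_params(n);f=210/np.tan(np.radians(p['fov_y']/2))
    d=R.from_quat(p['rotation']).apply([(u-p['cx'])/f,(v-p['cy'])/f,1]);o=p['origin']
    return (o+d*(z-o[2])/d[2])[:2]
def blobs(img,box,lo,hi,amin=3):
    x0,y0,x1,y1=box;h=cv2.cvtColor(img[y0:y1,x0:x1],cv2.COLOR_BGR2HSV)
    m=cv2.inRange(h,np.array(lo),np.array(hi))
    n,_,st,c=cv2.connectedComponentsWithStats(m)
    return [(c[i]+[x0,y0],st[i,4],st[i,2:4]) for i in range(1,n) if st[i,4]>=amin]
E
python3 - <<'E'
from h import *
t=cv2.imread('pics/top0.png');s=cv2.imread('pics/side0.png')
C={'red':[(0,150,80),(6,255,255)],'yel':[(22,130,80),(35,255,255)],'blu':[(98,130,60),(130,255,255)],'wht':[(0,0,150),(180,50,255)]}
for k,c in C.items():
    print(k)
    for b in blobs(t,(150,160,430,260),*c,amin=12): 
        z=12 if b[1]>150 else 52
        print(' top',b[0].round(1),b[1],b[2],'z',z,cast('top',*b[0],z).round(0))
    for b in blobs(s,(230,145,330,310),*c,amin=12):
        z=12 if b[1]>150 else 52
        print(' side',b[0].round(1),b[1],b[2],'z',z,cast('side',*b[0],z).round(0), cast('side',*b[0],28).round(0))
a=cv2.resize(t[160:250,160:280],None,fx=6,fy=6,interpolation=cv2.INTER_CUBIC);cv2.imwrite('pics/tc.png',a)
E
```

```text
red
 top [255.9 187.6] 32 [7 6] z 52 [559. 148.]
 top [259.4 193.3] 18 [7 6] z 52 [543. 138.]
 top [301.4 232.8] 265 [19 18] z 12 [441.  23.]
 side [302.  194.1] 51 [9 7] z 52 [545.  80.] [554. 124.]
 side [264.5 222. ] 196 [22 11] z 12 [441.  26.] [438.  -0.]
yel
 top [179.2 186.7] 38 [7 7] z 52 [560. 358.]
 top [186.4 191.3] 21 [6 8] z 52 [547. 338.]
 top [351.6 227. ] 270 [18 19] z 12 [ 458. -116.]
 side [289.4 161.9] 33 [9 5] z 52 [546. 281.] [554. 333.]
 side [279.9 253.6] 269 [25 14] z 12 [ 458. -116.] [ 455. -139.]
blu
 top [240.5 171.6] 53 [8 8] z 52 [604. 192.]
 top [243.5 177.5] 19 [8 6] z 52 [587. 183.]
 top [214.1 194.8] 35 [7 6] z 52 [538. 261.]
 top [400.1 239.3] 207 [19 19] z 12 [ 425. -248.]
 side [315.1 173.3] 18 [7 4] z 52 [604. 193.] [614. 241.]
 side [287.5 176.9] 38 [8 5] z 52 [525. 185.] [532. 233.]
 side [314.9 185.3] 51 [9 7] z 52 [588. 122.] [598. 167.]
 side [273.6 294.8] 224 [27 17] z 12 [ 424. -256.] [ 422. -276.]
wht
 top [152.3 167.8] 103 [ 8 23] z 52 [613. 436.]
 top [180.9 171. ] 15 [5 5] z 52 [604. 356.]
 top [270.3 169.5] 12 [4 4] z 52 [610. 110.]
 t
[... 603 characters left out ...]
 52 [447. 278.] [451. 330.]
 side [287.8 167.5] 36 [8 7] z 52 [535. 244.] [543. 295.]
 side [261.4 185.6] 252 [23 14] z 12 [456. 225.] [453. 193.]
 side [301.9 185.3] 31 [9 4] z 52 [554. 128.] [563. 174.]
 side [233.6 212.7] 201 [12 31] z 12 [368.  87.] [367.  59.]
 side [263.  199.3] 56 [9 7] z 52 [444.  71.] [448. 115.]
 side [313.3 217.5] 14 [4 4] z 52 [550. -40.] [558.  -1.]
 side [264.1 229.6] 123 [26 11] z 52 [429. -72.] [433. -34.]
 side [237.9 254. ] 26 [15  4] z 52 [ 363. -158.] [ 364. -124.]
 side [279.9 261.7] 151 [29 15] z 12 [ 454. -147.] [ 451. -169.]
 side [273.3 290.8] 84 [12 10] z 52 [ 420. -293.] [ 423. -263.]
 side [273.5 303.1] 190 [32 16] z 12 [ 421. -281.] [ 419. -300.]
```

View pics/tc.png

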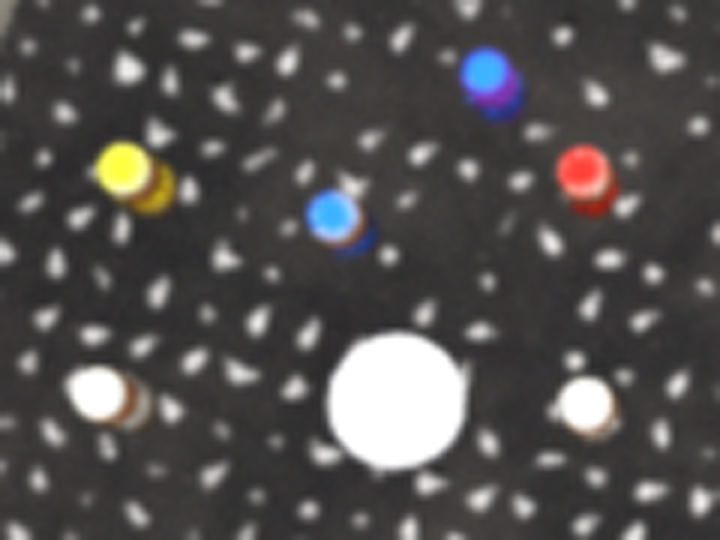

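```bash
python3 - <<'E'
from h import *
t=cv2.imread('pics/top0.png');s=cv2.imread('pics/side0.png')
for n,im,c,box in (('top',t,'b',(385,225,420,255)),('side',s,'b',(250,275,300,312))):
    x0,y0,x1,y1=box;h=cv2.cvtColor(im[y0:y1,x0:x1],cv2.COLOR_BGR2HSV)
    m=cv2.inRange(h,np.array((98,120,60)),np.array((130,255,255)))
    hull=cv2.convexHull(cv2.findNonZero(m)); M=cv2.moments(hull);u,v=M['m10']/M['m00']+x0,M['m01']/M['m00']+y0
    print(n,'blue hull',u,v,cast(n,u,v,12).round(1))
a=cv2.resize(t[222:258,380:425],None,fx=8,fy=8,interpolation=cv2.INTER_CUBIC)
b=cv2.resize(s[268:313,245:301],None,fx=6.4,fy=6.4,interpolation=cv2.INTER_CUBIC)
b=b[:288]
cv2.imwrite('pics/blank.png',np.hstack([a,b]))
q=R.from_quat(ctrl.sense()['eef_rot']);print(q.as_matrix().round(3))
E
```

```text
top blue hull 401.512865497076 239.48888888888888 [ 424.8 -252. ]
side blue hull 274.0055632823366 293.45711636532224 [ 425.8 -252. ]
[[-0.001  0.382 -0.924]
 [ 0.002 -0.924 -0.382]
 [-1.    -0.002 -0.   ]]
```

View pics/blank.png

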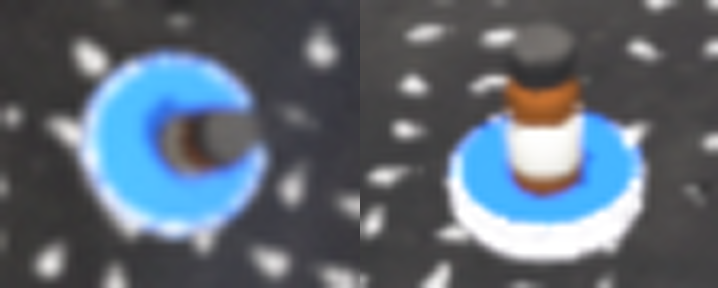

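```bash
python3 - <<'E'
from h import *
print(cast('top',408.3,238.4,64),cast('side',273.2,274.6,64))
E
```

```text
[ 423.30125837 -255.59962219] [ 424.80258404 -258.44067046]
```

arm_command([
  [40,60,0],
  [70,90,0],
  [100,130,0],
  [140,170,0],
  [170,210,-20],
  [205,250,-50],
  [206,278,-80],
  [206,278,-100],
], turn=[0,0,0,0,0,0,0,0], hand=50)

```text
clock: 0.77
tool_pos: [410.9, -280.7, 172.4]
eef_rot: [0.694, 0.137, -0.693, 0.139]
ft_force: [0.6, 0.0, -1.0]
finger_gap: 50.0
```

arm_command([
  [-2,-3,0],
  [-2,-3,-20],
  [-2,-3,-50],
  [-2,-3,-80],
  [-2,-3,-105],
  [-2,-3,-113],
  [-2,-3,-113],
  [-2,-3,-113],
], turn=[0,0,0,0,0,0,0,0])

```text
clock: 1.43
tool_pos: [406.7, -285.1, 59.1]
eef_rot: [-0.693, -0.138, 0.694, -0.137]
ft_force: [-0.0, -0.0, 0.6]
finger_gap: 49.8
```

```bash
python3 - <<'E'
from h import *
s=imaging.snapshot('side');t=imaging.snapshot('top')
a=cv2.resize(t[200:275,350:450],None,fx=4,fy=4,interpolation=cv2.INTER_CUBIC)
b=cv2.resize(s[230:305,225:325],None,fx=4,fy=4,interpolation=cv2.INTER_CUBIC)
cv2.imwrite('pics/g1.png',np.hstack([a,b]));print(ctrl.sense()['tool_pos'])
E
```

```text
[ 407.95137522 -286.18156776   60.39888184]
```

View pics/g1.png

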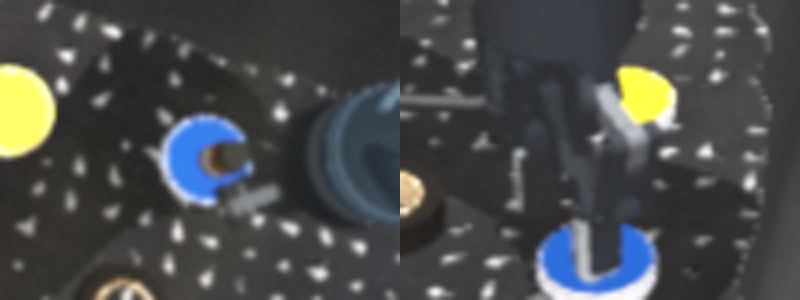

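arm_command([
  [0,0,25],
  [0,0,50],
  [0,0,70],
  [8,15,70],
  [16,29,70],
  [16,29,70],
  [16,29,70],
  [16,29,70],
], turn=[0,0,0,0,0,0,0,0])

```text
clock: 2.2
tool_pos: [423.1, -256.7, 129.6]
eef_rot: [0.694, 0.137, -0.693, 0.138]
ft_force: [-0.4, 0.3, -0.8]
finger_gap: 50.6
```

arm_command([
  [0,0,-25],
  [0,0,-50],
  [0,0,-75],
  [0,0,-90],
  [0,0,-100],
  [0,0,-100],
  [0,0,-100],
  [0,0,-100],
], turn=[0,0,0,0,0,0,0,0])

```text
clock: 2.87
tool_pos: [423.5, -256.9, 29.8]
eef_rot: [0.694, 0.137, -0.693, 0.138]
ft_force: [0.0, 0.2, 0.4]
finger_gap: 50.1
```

```bash
python3 - <<'E'
from h import *
s=imaging.snapshot('side');t=imaging.snapshot('top')
a=cv2.resize(t[200:275,350:450],None,fx=4,fy=4,interpolation=cv2.INTER_CUBIC)
b=cv2.resize(s[235:310,225:325],None,fx=4,fy=4,interpolation=cv2.INTER_CUBIC)
cv2.imwrite('pics/g2.png',np.hstack([a,b]));print(ctrl.sense()['tool_pos'])
E
```

```text
[ 423.82769626 -256.94752643   29.9956879 ]
```

View pics/g2.png

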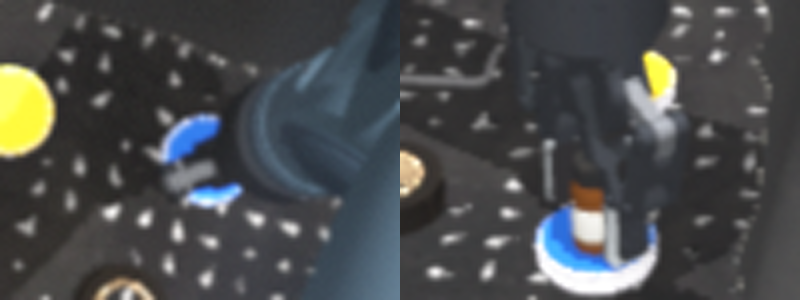

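arm_command([
  [0,0,0],
  [0,0,0],
  [0,0,0],
  [0,0,0],
  [0,0,0],
  [0,0,0],
  [0,0,5],
  [0,0,20],
  [0,0,40],
  [0,0,65],
  [0,0,90],
  [0,0,90],
], turn=[0,0,0,0,0,0,0,0,0,0,0,0], hand=10)

```text
clock: 3.97
tool_pos: [425.4, -257.9, 123.5]
eef_rot: [0.695, 0.136, -0.692, 0.14]
ft_force: [0.9, -0.1, -0.9]
finger_gap: 21.8
```

arm_command([
  [0,15,0],
  [0,40,0],
  [0,70,0],
  [0,100,0],
  [0,130,0],
  [0,160,0],
  [0,190,0],
  [0,220,0],
  [0,240,0],
  [0,250,0],
  [0,250,0],
  [0,250,0],
], turn=[6,12,18,24,30,36,42,48,54,60,67,67])

```text
clock: 4.97
tool_pos: [422.3, -5.2, 118.3]
eef_rot: [-0.501, -0.499, 0.502, -0.498]
ft_force: [0.8, 0.0, 0.0]
finger_gap: 21.6
```

```bash
python3 - <<'E'
from h import *
s=ctrl.sense();print(s['tool_pos'],s['joints'],s['finger_gap'],R.from_quat(s['eef_rot']).as_matrix().round(3))
E
```

```text
[422.27146719  -5.15162133 118.29050816] [-1.62609894e-01  1.60539844e-01 -5.50023607e-01  8.61020492e-01
 -6.79086761e-05  1.41396551e+00] 21.629140749419353 [[-0.001  1.    -0.006]
 [ 0.    -0.006 -1.   ]
 [-1.    -0.001 -0.   ]]
```

arm_command([
  [4,25,0],
  [8,55,0],
  [12,85,0],
  [16,115,0],
  [20,145,0],
  [25,175,0],
  [30,205,0],
  [34,230,0],
  [34,239,0],
  [34,239,0],
  [34,239,0],
  [34,239,0],
], turn=[0,0,0,0,0,0,0,0,0,0,0,0])

```text
clock: 5.97
tool_pos: [456.4, 231.5, 118.4]
eef_rot: [-0.502, -0.497, 0.503, -0.497]
ft_force: [0.2, 0.3, -0.4]
finger_gap: 21.9
```

```bash
python3 - <<'E'
from h import *
t=imaging.snapshot('top');s=imaging.snapshot('side')
cv2.imwrite('pics/p1.png',np.hstack([t[140:300,140:340],s[110:270,200:360]]))
print(ctrl.sense()['tool_pos'])
E
```

```text
[456.54628814 231.50071269 118.59754483]
```

View pics/p1.png

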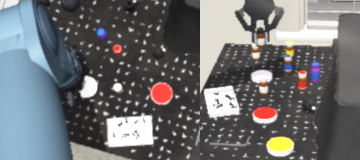

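The vial hangs in the gripper above the bare stand and the neighbours are clear, so I lower it.

arm_command([
  [0,2,-25],
  [0,2,-50],
  [0,2,-70],
  [0,2,-80],
  [0,2,-84],
  [0,2,-86],
  [0,2,-88],
  [0,2,-88],
  [0,2,-88],
], turn=[0,0,0,0,0,0,0,0,0])

```text
clock: 6.82
tool_pos: [457.7, 235.3, 31.7]
eef_rot: [0.503, 0.497, -0.502, 0.498]
ft_force: [0.2, 0.8, 0.3]
finger_gap: 21.4
```

arm_command([
  [0,0,-1],
  [0,0,-2],
  [0,0,-2],
  [0,0,-2],
], turn=[0,0,0,0])

```text
clock: 7.15
tool_pos: [457.5, 235.3, 29.6]
eef_rot: [0.503, 0.497, -0.502, 0.498]
ft_force: [-0.8, -1.0, 6.3]
finger_gap: 21.8
```

arm_command([
  [0,0,0],
  [0,0,0],
  [0,0,0],
  [0,0,0],
  [0,0,0],
  [0,0,15],
  [0,0,35],
  [0,0,60],
  [0,0,85],
  [0,0,105],
  [0,0,105],
  [0,0,105],
], turn=[0,0,0,0,0,0,0,0,0,0,0,0], hand=50)

```text
clock: 8.15
tool_pos: [457.9, 235.4, 134.8]
eef_rot: [0.503, 0.497, -0.501, 0.498]
ft_force: [-0.3, -0.8, -0.5]
finger_gap: 50.0
```

arm_command([
  [25,8,0],
  [50,16,0],
  [80,26,0],
  [80,26,0],
  [80,26,0],
  [80,26,-25],
  [80,26,-50],
  [80,26,-80],
  [80,26,-105],
  [80,26,-118],
  [80,26,-118],
  [80,26,-118],
], turn=[0,0,0,0,0,0,0,0,0,0,0,0])

```text
clock: 9.15
tool_pos: [534.2, 260.1, 14.5]
eef_rot: [-0.501, -0.498, 0.504, -0.497]
ft_force: [-0.3, -0.1, 1.1]
finger_gap: 49.9
```

```bash
python3 - <<'E'
from h import *
s=imaging.snapshot('side')
a=cv2.resize(s[130:220,220:340],None,fx=5,fy=5,interpolation=cv2.INTER_CUBIC)
cv2.imwrite('pics/g3.png',a);s=ctrl.sense();print(s['tool_pos'],s['ft_force'])
E
```

```text
[535.83403028 260.71612543  15.90167715] [0.61919087 0.27288281 0.47196343]
```

View pics/g3.png

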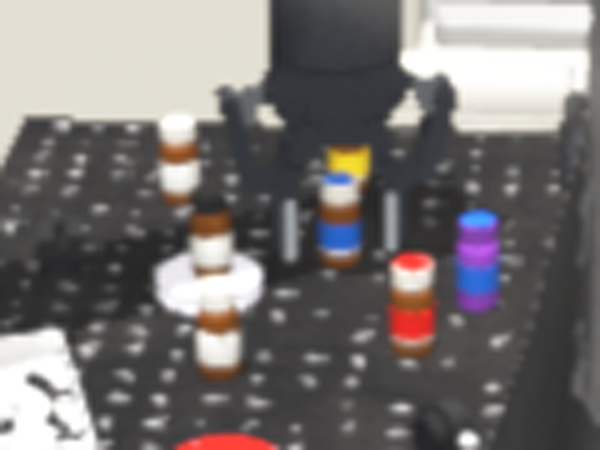

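The blank stands upright on the bare stand and the blue vial is centred between the pads.

arm_command([
  [0,0,0],
  [0,0,0],
  [0,0,0],
  [0,0,0],
  [0,0,0],
  [0,0,0],
  [0,0,5],
  [0,0,20],
  [0,0,45],
  [0,0,75],
  [0,0,105],
  [0,0,105],
], turn=[0,0,0,0,0,0,0,0,0,0,0,0], hand=10)

```text
clock: 10.2
tool_pos: [540.8, 262.4, 127.7]
eef_rot: [0.506, 0.496, -0.499, 0.499]
ft_force: [1.2, 0.5, -0.7]
finger_gap: 21.7
```

arm_command([
  [-10,-20,0],
  [-20,-45,0],
  [-35,-75,0],
  [-50,-105,0],
  [-60,-135,0],
  [-75,-165,0],
  [-85,-195,0],
  [-95,-225,0],
  [-105,-250,0],
  [-111,-261,0],
  [-111,-261,0],
  [-111,-261,0],
], turn=[0,0,0,0,0,0,0,0,0,0,0,0])

```text
clock: 11.2
tool_pos: [425.8, -0.3, 120.9]
eef_rot: [0.503, 0.497, -0.503, 0.497]
ft_force: [0.5, 0.2, 0.4]
finger_gap: 21.5
```

arm_command([
  [0,-20,0],
  [0,-45,0],
  [0,-75,0],
  [0,-105,0],
  [0,-135,0],
  [0,-165,0],
  [0,-195,0],
  [0,-225,0],
  [0,-245,0],
  [0,-252,0],
  [0,-252,0],
  [0,-252,0],
], turn=[0,0,0,0,0,0,0,0,0,0,0,0])

```text
clock: 12.2
tool_pos: [426.3, -250.9, 120.5]
eef_rot: [0.502, 0.498, -0.502, 0.498]
ft_force: [0.4, 0.0, 0.4]
finger_gap: 21.5
```

arm_command([
  [-1,-1,-25],
  [-1,-1,-50],
  [-1,-1,-70],
  [-1,-1,-82],
  [-1,-1,-87],
  [-1,-1,-90],
  [-1,-1,-91],
  [-1,-1,-92],
  [-1,-1,-92],
  [-1,-1,-92],
], turn=[0,0,0,0,0,0,0,0,0,0])

```text
clock: 13.03
tool_pos: [425.5, -253.4, 29.6]
eef_rot: [0.502, 0.497, -0.502, 0.498]
ft_force: [-0.2, 0.7, 0.7]
finger_gap: 21.7
```

arm_command([
  [0,0,-1],
  [0,0,-2],
  [0,0,-2],
  [0,0,-2],
], turn=[0,0,0,0])

```text
clock: 13.37
tool_pos: [425.5, -253.5, 29.3]
eef_rot: [0.503, 0.497, -0.502, 0.498]
ft_force: [-4.7, 4.2, 18.9]
finger_gap: 21.8
```

arm_command([
  [0,0,0],
  [0,0,0],
  [0,0,0],
  [0,0,0],
  [0,0,0],
  [0,0,15],
  [0,0,35],
  [0,0,60],
  [0,0,85],
  [0,0,105],
  [0,0,105],
], turn=[0,0,0,0,0,0,0,0,0,0,0], hand=50)

```text
clock: 14.28
tool_pos: [427.2, -254.8, 135.7]
eef_rot: [0.503, 0.495, -0.502, 0.5]
ft_force: [0.6, -0.5, -0.5]
finger_gap: 50.0
```

arm_command([
  [0,20,0],
  [0,45,0],
  [0,75,0],
  [0,110,0],
  [0,145,0],
  [0,180,0],
  [0,215,0],
  [0,250,0],
  [5,285,0],
  [15,315,0],
  [20,340,0],
  [20,340,0],
], turn=[0,0,0,0,0,0,0,0,0,0,0,0])

```text
clock: 15.28
tool_pos: [445.3, 90.7, 131.0]
eef_rot: [0.502, 0.499, -0.501, 0.499]
ft_force: [-0.8, -0.2, 0.0]
finger_gap: 49.7
```

arm_command([
  [20,15,0],
  [50,35,0],
  [85,50,0],
  [114,60,0],
  [114,60,0],
  [114,60,0],
  [114,60,0],
], turn=[0,0,0,0,0,0,0])

```text
clock: 15.87
tool_pos: [557.5, 146.2, 130.6]
eef_rot: [-0.502, -0.498, 0.503, -0.497]
ft_force: [-0.4, 0.3, 0.2]
finger_gap: 49.9
```

arm_command([
  [1,2,-25],
  [1,2,-50],
  [1,2,-80],
  [1,2,-103],
  [1,2,-114],
  [1,2,-114],
  [1,2,-114],
  [1,2,-114],
], turn=[0,0,0,0,0,0,0,0])

```text
clock: 16.53
tool_pos: [560.7, 148.9, 19.4]
eef_rot: [0.503, 0.497, -0.502, 0.498]
ft_force: [0.8, 0.0, 0.9]
finger_gap: 50.1
```

```bash
python3 - <<'E'
from h import *
s=imaging.snapshot('side')
a=cv2.resize(s[140:310,220:340],None,fx=3.5,fy=3.5,interpolation=cv2.INTER_CUBIC)
cv2.imwrite('pics/g4.png',a);s=ctrl.sense();print(s['tool_pos'],s['ft_force'])
E
```

```text
[561.24595458 149.0448599   19.68282746] [0.8536042  0.20945193 1.07758378]
```

View pics/g4.png

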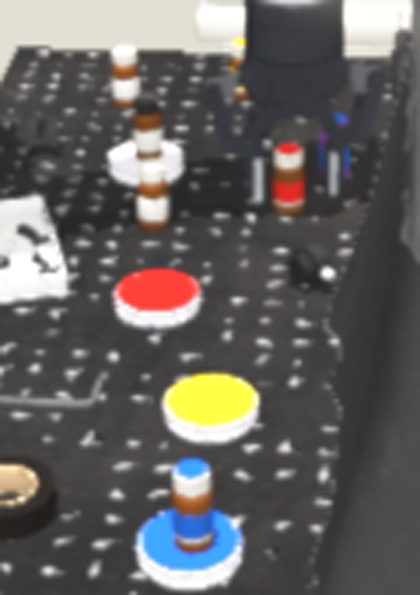

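Blue stands on its stand, centred as far as this view shows. The red vial is between the pads, so I grip it.

arm_command([
  [0,0,0],
  [0,0,0],
  [0,0,0],
  [0,0,0],
  [0,0,0],
  [0,0,0],
  [0,0,5],
  [0,0,20],
  [0,0,45],
  [0,0,75],
  [0,0,100],
  [0,0,100],
], turn=[0,0,0,0,0,0,0,0,0,0,0,0], hand=10)

```text
clock: 17.58
tool_pos: [563.5, 149.6, 123.7]
eef_rot: [0.505, 0.496, -0.5, 0.5]
ft_force: [1.0, 0.6, -0.0]
finger_gap: 21.6
```

arm_command([
  [-15,-15,0],
  [-35,-30,0],
  [-55,-50,0],
  [-75,-70,0],
  [-90,-90,0],
  [-110,-110,0],
  [-119,-125,0],
  [-119,-125,0],
  [-119,-125,0],
  [-119,-125,0],
], turn=[0,0,0,0,0,0,0,0,0,0])

```text
clock: 18.42
tool_pos: [441.5, 24.3, 117.8]
eef_rot: [0.503, 0.497, -0.502, 0.498]
ft_force: [0.4, -0.3, -0.6]
finger_gap: 21.4
```

arm_command([
  [0,0,-25],
  [0,0,-50],
  [0,0,-70],
  [0,0,-78],
  [0,0,-82],
  [0,0,-84],
  [0,0,-85],
  [0,0,-86],
  [0,0,-86],
  [0,0,-86],
], turn=[0,0,0,0,0,0,0,0,0,0])

```text
clock: 19.25
tool_pos: [441.6, 23.9, 32.4]
eef_rot: [0.503, 0.497, -0.502, 0.498]
ft_force: [-0.8, 1.3, -0.2]
finger_gap: 22.0
```

arm_command([
  [0,0,-1],
  [0,0,-2],
  [0,0,-2],
  [0,0,-2],
], turn=[0,0,0,0])

```text
clock: 19.58
tool_pos: [441.5, 23.9, 31.1]
eef_rot: [0.503, 0.497, -0.502, 0.498]
ft_force: [-2.4, -0.5, 11.6]
finger_gap: 21.9
```

arm_command([
  [0,0,0],
  [0,0,0],
  [0,0,0],
  [0,0,0],
  [0,0,0],
  [0,0,15],
  [0,0,35],
  [0,0,60],
  [0,0,85],
  [0,0,105],
  [0,0,105],
], turn=[0,0,0,0,0,0,0,0,0,0,0], hand=50)

```text
clock: 20.5
tool_pos: [443.7, 23.8, 138.5]
eef_rot: [0.504, 0.496, -0.501, 0.499]
ft_force: [0.4, 0.1, 0.0]
finger_gap: 50.4
```

arm_command([
  [5,20,0],
  [10,45,0],
  [20,75,0],
  [30,105,0],
  [40,135,0],
  [50,165,0],
  [60,195,0],
  [70,225,0],
  [80,250,0],
  [80,260,0],
  [80,260,0],
  [80,260,0],
], turn=[0,0,0,0,0,0,0,0,0,0,0,0])

```text
clock: 21.5
tool_pos: [519.9, 283.4, 133.7]
eef_rot: [-0.501, -0.498, 0.503, -0.498]
ft_force: [-0.4, 0.1, 1.0]
finger_gap: 49.8
```

arm_command([
  [15,25,0],
  [30,50,0],
  [40,74,0],
  [40,74,0],
  [40,74,0],
  [40,74,0],
], turn=[0,0,0,0,0,0])

```text
clock: 22.0
tool_pos: [560.2, 356.0, 134.4]
eef_rot: [-0.502, -0.497, 0.503, -0.497]
ft_force: [-0.4, -1.5, -0.2]
finger_gap: 50.1
```

arm_command([
  [0,0,-25],
  [0,0,-50],
  [0,0,-75],
  [0,0,-75],
  [0,0,-75],
], turn=[0,0,0,0,0])

```text
clock: 22.42
tool_pos: [558.8, 355.6, 58.6]
eef_rot: [-0.501, -0.498, 0.504, -0.497]
ft_force: [-0.2, 0.0, -0.2]
finger_gap: 49.8
```

```bash
python3 - <<'E'
from h import *
s=imaging.snapshot('side')
a=cv2.resize(s[115:235,220:340],None,fx=5,fy=5,interpolation=cv2.INTER_CUBIC)
cv2.imwrite('pics/g5.png',a);s=ctrl.sense();print(s['tool_pos'],s['ft_force'],s['joints'])
E
```

```text
[560.41437094 356.68159155  60.4283087 ] [ 0.40682524 -0.74775169  0.09215695] [ 4.71474633e-01  6.56211193e-01  5.79081343e-02  9.73496637e-01
 -2.43775571e-04  2.05306345e+00]
```

View pics/g5.png

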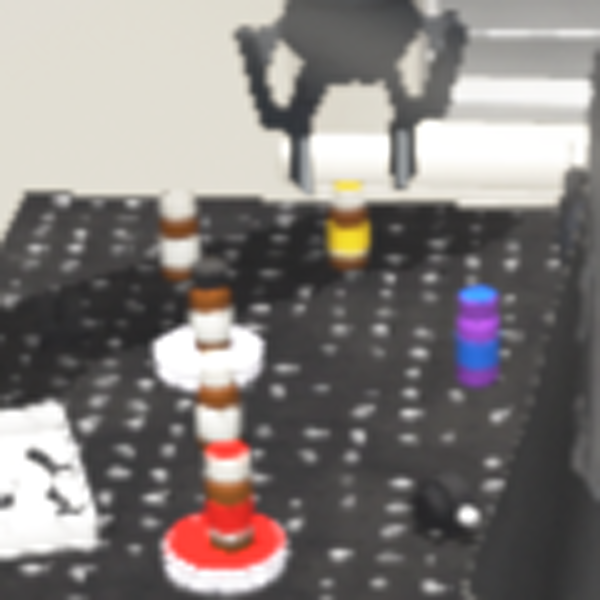

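Red is on its stand and the gripper is aligned over yellow, so I descend 43 mm.

arm_command([
  [0,1,-20],
  [0,1,-36],
  [0,1,-42],
  [0,1,-42],
  [0,1,-42],
  [0,1,-42],
], turn=[0,0,0,0,0,0])

```text
clock: 22.97
tool_pos: [562.0, 359.5, 19.7]
eef_rot: [0.503, 0.497, -0.501, 0.498]
ft_force: [-0.6, 0.6, -0.2]
finger_gap: 49.7
```

arm_command([
  [0,0,0],
  [0,0,0],
  [0,0,0],
  [0,0,0],
  [0,0,0],
  [0,0,0],
  [0,0,5],
  [0,0,20],
  [0,0,45],
  [0,0,75],
  [0,0,100],
  [0,0,100],
], turn=[0,0,0,0,0,0,0,0,0,0,0,0], hand=10)

```text
clock: 23.97
tool_pos: [564.0, 360.6, 124.1]
eef_rot: [0.506, 0.497, -0.499, 0.499]
ft_force: [1.5, 0.2, 1.5]
finger_gap: 21.6
```

arm_command([
  [-10,-20,0],
  [-20,-45,0],
  [-30,-75,0],
  [-40,-105,0],
  [-50,-135,0],
  [-65,-165,0],
  [-75,-195,0],
  [-90,-225,0],
  [-100,-245,0],
  [-102,-255,0],
  [-102,-255,0],
  [-102,-255,0],
], turn=[0,0,0,0,0,0,0,0,0,0,0,0])

```text
clock: 24.97
tool_pos: [459.4, 104.2, 117.8]
eef_rot: [0.503, 0.497, -0.502, 0.497]
ft_force: [-0.1, 0.6, -0.7]
finger_gap: 21.5
```

arm_command([
  [0,-20,0],
  [0,-45,0],
  [0,-75,0],
  [0,-105,0],
  [0,-135,0],
  [0,-165,0],
  [0,-190,0],
  [0,-210,0],
  [-1,-220,0],
  [-1,-220,0],
  [-1,-220,0],
  [-1,-220,0],
], turn=[0,0,0,0,0,0,0,0,0,0,0,0])

```text
clock: 25.97
tool_pos: [458.0, -114.6, 117.5]
eef_rot: [0.502, 0.498, -0.502, 0.498]
ft_force: [-0.4, -0.0, -0.3]
finger_gap: 22.1
```

arm_command([
  [0,0,-25],
  [0,0,-50],
  [0,0,-70],
  [0,0,-78],
  [0,0,-82],
  [0,0,-84],
  [0,0,-85],
  [0,0,-86],
  [0,0,-86],
  [0,0,-86],
], turn=[0,0,0,0,0,0,0,0,0,0])

```text
clock: 26.8
tool_pos: [458.5, -116.3, 32.5]
eef_rot: [0.503, 0.497, -0.502, 0.498]
ft_force: [-0.0, 0.0, 0.1]
finger_gap: 21.9
```

arm_command([
  [0,0,-1],
  [0,0,-2],
  [0,0,-2],
  [0,0,-2],
], turn=[0,0,0,0])

```text
clock: 27.13
tool_pos: [458.4, -116.3, 30.9]
eef_rot: [0.503, 0.497, -0.502, 0.498]
ft_force: [-2.3, 0.6, 9.8]
finger_gap: 21.8
```

arm_command([
  [0,0,0],
  [0,0,0],
  [0,0,0],
  [0,0,0],
  [0,0,0],
  [0,0,15],
  [0,0,35],
  [0,0,60],
  [0,0,85],
  [0,0,110],
  [0,0,130],
  [0,0,130],
], turn=[0,0,0,0,0,0,0,0,0,0,0,0], hand=50)

```text
clock: 28.13
tool_pos: [460.5, -117.1, 163.8]
eef_rot: [0.503, 0.495, -0.501, 0.5]
ft_force: [0.6, 0.1, 0.4]
finger_gap: 50.0
```

arm_command([
  [-15,-15,0],
  [-35,-35,0],
  [-55,-60,15],
  [-75,-85,30],
  [-95,-110,45],
  [-115,-135,60],
  [-130,-160,70],
  [-145,-185,80],
  [-155,-210,80],
  [-160,-230,80],
  [-160,-230,80],
], turn=[0,0,0,0,0,0,0,0,0,0,0])

```text
clock: 29.05
tool_pos: [296.8, -349.5, 239.0]
eef_rot: [-0.503, -0.496, 0.504, -0.497]
ft_force: [0.6, 0.2, 0.3]
finger_gap: 50.1
```

```bash
python3 - <<'E'
from h import *
t=imaging.snapshot('top');s=imaging.snapshot('side')
cv2.imwrite('pics/t9.png',t);cv2.imwrite('pics/s9.png',s)
C={'red':[(0,150,80),(6,255,255)],'yel':[(22,130,80),(35,255,255)],'blu':[(98,130,60),(130,255,255)],'wht':[(0,0,150),(180,50,255)]}
for k,c in C.items():
    for b in blobs(t,(150,160,430,260),*c,amin=30): print(k,'top',b[0].round(1),b[1],cast('top',*b[0],52).round(),cast('top',*b[0],12).round(),cast('top',*b[0],64).round())
a=cv2.resize(t[160:260,165:425],None,fx=3,fy=3,interpolation=cv2.INTER_CUBIC)
b=cv2.resize(s[145:313,200:345],None,fx=1.7,fy=1.7,interpolation=cv2.INTER_CUBIC)
a=np.vstack([a,np.zeros((290,780,3),np.uint8)]);a[302:302+b.shape[0],:b.shape[1]]=b
bb=cv2.resize(s[215:313,235:315],None,fx=2.9,fy=2.9,interpolation=cv2.INTER_CUBIC)
a[302:302+bb.shape[0],400:400+bb.shape[1]]=bb
cv2.imwrite('pics/fin.png',a)
E
```

```text
red top [301.2 233.2] 236 [435.  24.] [439.  23.] [434.  24.]
yel top [351.3 227.3] 244 [ 453. -109.] [ 457. -115.] [ 451. -108.]
blu top [240.5 171.6] 53 [604. 192.] [614. 198.] [600. 190.]
blu top [401.3 239.7] 267 [ 421. -241.] [ 424. -251.] [ 420. -237.]
wht top [152.3 167.5] 97 [614. 436.] [625. 452.] [611. 432.]
wht top [225.7 226.9] 377 [451. 226.] [455. 234.] [449. 224.]
wht top [175.6 224.9] 70 [455. 362.] [460. 375.] [453. 358.]
wht top [256.9 227. ] 71 [451. 143.] [456. 147.] [450. 141.]
wht top [272.6 257.4] 167 [371.  99.] [372. 101.] [370.  98.]
```

View pics/fin.png

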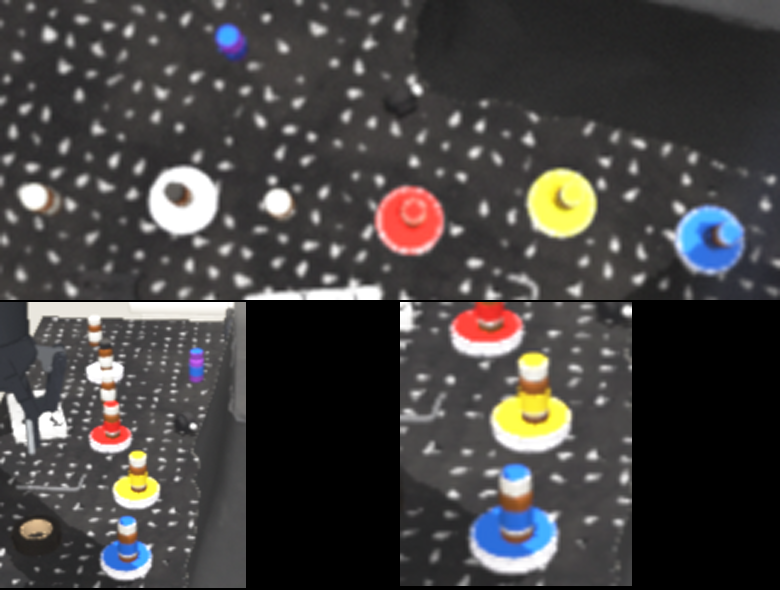

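```bash
python3 - <<'E'
from h import *
for n,p in dict(red=(302.5,230.2),yel=(355.5,224.8),blu=(408.8,237.5),blank=(223.5,223.5)).items(): print(n,cast('top',*p,64).round(1))
E
```

```text
red [442.3  20.6]
yel [ 457.8 -118.8]
blu [ 425.7 -257. ]
blank [458.2 230.2]
```

All four caps are within about 5 mm of their stand centres, so I hand in.

```bash
python3 -c "
from plant import ctrl
print(ctrl.finish_job())"
```

```text
the job is handed in; nothing more can be done
None
```

The changeover is done and handed in at about 29 s on the robot's clock. I moved the black-capped vial from the blue stand to the bare stand, then set the blue, red and yellow vials on the stands of their own colour.

**Last checks:**
- **Position:** in the final top view each of the four vial caps lies within about 5 mm of its stand's centre. Blue was the farthest off, at about 5 mm.
- **Upright and released:** all four look upright in both views, though I judged this by eye and did not measure the tilt. The gripper is open and well clear of them.
- **Unmarked vials:** both show the same pixel positions as at the start. The purple decoy was also not moved.

**What did not go to plan:** one early approach fell short because a row limits how far the tool can go, so the gripper came down about 33 mm off the black-capped vial. The picture showed no contact, and I raised it and corrected. No check failed in the end, and the largest force I read while setting a vial down was about 19 N.

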